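# Snap the tote's press stud shut with the pliers

## Robot

A 6-joint arm with a two-finger parallel gripper is mounted at the origin on the work surface. World frame = base frame: x ahead of the robot, y to its left, z up, the work surface at z = 0. Lengths are in m, angles in rad, forces in N, time in s.
With the tool pointing down it reaches from about 0.35 to 0.8 m from the base axis. Payload 7.3 kg.
Tool frame: the origin (TCP) lies midway between the tips of the shut fingers; the grasp point (between the pads) lies 19 mm behind it; z points along the fingers, y is the line along which they close (so a half turn about z gives the same grasp; the last joint's range is limited). The gripper opens to 85 mm and grips with 20 to 120 N. Pads are 22 mm wide; open, the fingers measure 114 mm over their backs; the gripper's body (76 mm by 85 mm) begins 54 mm behind the grasp point. The pads swing forward as they close: fully open they stand 13 mm farther back than shut.
Start: joints at [1.151, 0.342, 1.524, -0, 1.275, -0.146], TCP at [0.142, 0.505, 0.231] pointing down, gripper open.
Joint ranges: [-2.53, 2.53], [-0.77, 2.02], [0.04, 2.7], [-1, 4.14], [0.28, 2.66], [-3.11, 3.11]. Speed limits (rad/s): [2.57, 2.57, 3.14, 3.14, 3.14, 3.14].

## Interface

Orientations are given as a unit quaternion [w, x, y, z].
In Python, from bench import r, optics, job_done gives the robot as it stands.
- The arm moves only by the tool jog_arm, never from a script. Its argument "motion" is a list of rows, each a list of 5 numbers: the shift along the world's x, y, z in mm, then the turn about the world's z in degrees, then the opening, from -1 (shut) to 1 (fully open), so that 0 is half open. In form: [[tx, ty, tz, yaw, fingers], ...]. A call has 1 to 20 rows; each row is the pose to reach, as a shift and turn from the pose commanded when the call began; what a row does not reach only later rows make up. A row lasts 1/8 s, in which the tool goes at most 62.5 mm and 10.7 degrees, less where a joint would pass 70% of its speed; a pose out of reach is approached as far as the arm can. A call with a gripper value outside its range is refused whole. The fingers move at their own pace and stop on an object; "squeeze" is the grip in N (left out, the last holds). Time passes only in rows, so rows that repeat a pose let the fingers close. It gives the time, the measured TCP pose, the force, the opening and the grip force at its end, in the units of the state.
- r.sense(): the state, without advancing time (a new reading comes with each control period).
- optics.capture(name): name is "side" or "top"; returns the picture (420x560x3 uint8, blue, green, red); there is no depth.
- optics.camera_params(name): a dict with "intrinsics" (3x3 intrinsics, pixels), "view" (4x4, takes a point from world to camera coordinates). Camera axes: x right, y down, z forward; pixel columns grow to the right and rows downward; lengths in m; the calibration is good to about 2 mm. A picture is of the moment at which its call begins. camera_params takes no time and is no camera call.
- job_done(): hands the job in; it is judged then, once.
The state is a dict: "t": time; "qpos": joint angles; "joint_velocities": joint speeds; "effort": joint torques, N m; "eef_pos": TCP position; "eef_rot": TCP orientation; "contact_force": force on the tool from outside, world axes, zero at the start; "wrist_torque": the same for the moment, N m; "gripper_width": finger opening in m; "grasp_force": force on a finger pad.
Only numpy, scipy, OpenCV 4.12 (cv2) and the standard library are available. Lean on these libraries where they do the work, as an engineer would, in place of code of your own. Each camera call takes 0.05 s, during which the arm holds its last target. There are 200 camera calls.

## Task

The press stud on the front tab of the blue toy tote is still open. Take the orange-handled snap pliers from the green mat, stand them on the table with their jaws around the stud, and press the orange handle down until the stud clicks shut and you then feel the jaws firm up on it, but no harder, so as not to crush it. Then draw the pliers off and stand them back on the mat with the whole foot on it; never press the stud with the gripper itself, and leave the other things on the table where they are.

Things in the scene. Friction and masses are not known exactly. Their poses are not given: they have to be found in the camera images.
- pliers: Snap pliers, one loose tool of about 0.6 kg on a flat steel foot. Origin under the hinge pin at the foot's underside, x towards the jaws, z up. Hinge pin 58 mm up. They work like scissors: pressing the orange handle straight down raises the lower jaw to the fixed upper jaw. Lifted by the orange sleeve they hang balanced, foot below, handle fully up.
- grip (a point): Centre of the orange grip sleeve of the pliers' handle: 20 mm wide (grasp across this, along y, from above), 56 mm long, 22 mm high. Handle up: 77 mm above the foot's underside, 79 mm behind the hinge pin, 124 mm behind the jaw centre. x points to the jaws, level when the handle is up. The sleeve swings about the hinge pin on an 81 mm radius; it turns in the fingers.
- handle (a joint): Handle angle: 0 = up, jaws open (spring, 2 to 4 N at the sleeve); stop at 0.58 rad. The lower jaw's screw is at an unknown setting: the click comes 20 to 40 mm of sleeve travel down, at a push of 8 to 17 N that then drops; 4 to 8 mm further the jaws firm up and the force climbs 2 to 3 N per mm. A push of 14 to 19 N there is firm; over about 22 N crushes the stud.
- jaw (a point): Centre of the flat underside of the white pad (16 mm across) of the fixed upper jaw: 66 mm above the foot's underside, 45 mm ahead of the hinge pin; x forward, z up. Open gap below it: 23 to 31 mm. The lower jaw hangs to 12 mm above the foot's underside. Upper jaw: top at 87 mm, front end 9 mm ahead of this point. Two steel prongs 11 mm behind this point are the throat stop.
- foot (a point): Centre of the underside of the pliers' steel foot: 70 mm behind the hinge pin, 115 mm behind the jaw centre. The foot is 180 mm long, at most 50 mm wide and 7 mm thick; x towards the jaws, z up.
- tote: Shallow blue lidded toy tote, fixed, 196 by 276 by 87 mm. Origin on the table under the press stud; x points from the stud to the tote, whose front is 65 mm beyond the stud. The pliers go on along this +x, jaws forward, their foot standing or sliding on the table.
- tab: Black tab at the tote's front, a level plate 36 mm wide and 4 mm thick, about 50 mm above the table, sticking out 76 mm. Origin at its hinge on the tote, x towards the tote. A soft spring (about 0.15 N per mm) lets it swing up until the upper jaw backs it.
- stud (a point): Press stud: point on its axis at the top face of the black tab, 52 mm above the table; the tab's free end is 11 mm before it, so when the pliers' throat stop meets that end the stud is centred under the jaw pad. Open, the cap's top is 11 mm above this point; shut, 6 mm. x points to the tote.
- strap: Yellow strap (30 mm wide, 3 mm thick) above the tab with the steel stud cap (16 mm across) on top. Origin on the stud's axis; it moves 5 mm down to the tab when the stud is shut.
- snap (a joint): How far the press stud is pushed together: 0 = open, 0.005 m = clicked shut. It resists with about 12 N, gives way past half-way and then stays shut by itself.
- mat: Green work mat, 300 by 200 mm and 3 mm thick, fixed on the table: the pliers' place. Origin at the centre of its underside, x along its 300 mm side.
- screwdriver: red screwdriver lying on the table, 200 mm long; leave alone
- toy_car: red and yellow toy car, 100 mm long; leave alone
- ring_stacker: wooden stand with coloured rings, 84 mm across and 120 mm high; leave alone
- stud_jar: small jar of spare studs, 56 mm across and 60 mm high; leave alone
- block_arch: toy arch of wooden blocks, 90 mm wide and 55 mm high; leave alone

How it is judged:
By the outcome, as a careful person would: the job done as asked, in the order asked, and still so for the second after the job is handed in, with the robot touching nothing.
It also fails if it takes over 70 s, if anything falls off the work surface, if the arm or the gripper's body presses on something with over 40 N, if the wrist force passes 120 N, or if a joint passes its speed limit or range.

## Working session

There is one attempt and no reset: what is moved stays moved. The work goes in short steps, Python scripts to look and compute and a tool call to move; the robot and the scene stay as the last step left them, time stands still between calls to the robot, and variables do not carry over. Pictures are saved under pics/ and viewed, at most 10 in all, crops included, and the job is handed in when it is done.

Besides the shell and the picture viewer there is one more tool, called after "Emit:" as name(argument=value, ...), one argument or row to a line, values as JSON. jog_arm: Moves the arm, as the interface text tells. Its arguments: {"type":"object","properties":{"motion":{"type":"array"},"squeeze":{"type":"number"}},"required":["motion"]}

```bash
mkdir -p pics; python3 - <<'E'
from bench import r,optics
import cv2
for n in("side","top"):
    cv2.imwrite(f"pics/{n}0.png",cv2.resize(optics.capture(n),(800,600),interpolation=cv2.INTER_CUBIC))
    p=optics.camera_params(n);print(n,p["intrinsics"],p["view"])
s=r.sense();print(s["eef_pos"],s["eef_rot"],s["contact_force"],s["gripper_width"],s["t"])
E
```

```text
side [[390.54042741   0.         277.60969818]
 [  0.         390.54042741 206.80991191]
 [  0.           0.           1.        ]] [[ 0.85155466 -0.52419096  0.00886016 -0.4465239 ]
 [-0.32462968 -0.54048473 -0.77620347  0.24728051]
 [ 0.41166762  0.65810341 -0.63042024  1.09243433]
 [ 0.          0.          0.          1.        ]]
top [[462.17893341   0.         269.28714479]
 [  0.         462.17893341 207.62016312]
 [  0.           0.           1.        ]] [[-0.00387997 -0.99998571 -0.00367646  0.01441484]
 [-0.99285161  0.00429082 -0.11927814  0.51127377]
 [ 0.11929221  0.00318738 -0.99285407  1.19249352]
 [ 0.          0.          0.          1.        ]]
[0.14180808 0.50513475 0.23072251] [-1.81879738e-04  1.36473518e-01  9.90643498e-01 -6.36725636e-04] [0.00149048 0.80832158 0.34613334] 0.08534155199156032 0.1
```

View pics/side0.png

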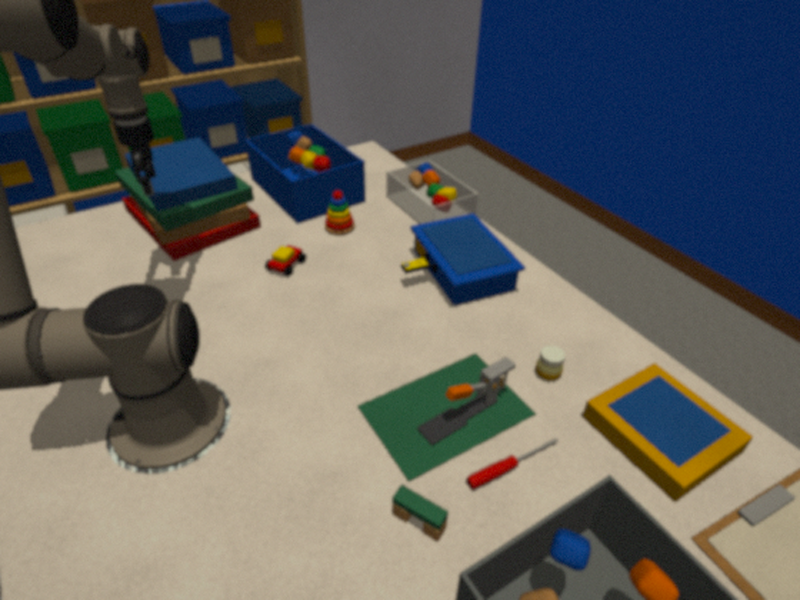

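View pics/top0.png

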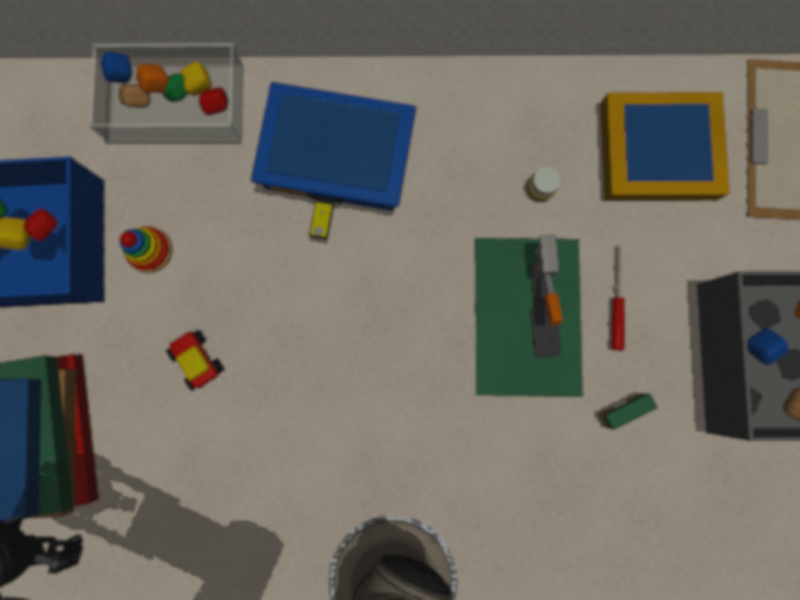

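Side view: pliers on the mat with jaws pointing away from the robot. The tote is at the upper centre, with the tab and strap at about (322,220) in the top picture. Next, enlarged crops.

```bash
cat > h.py <<'E'
import numpy as np
from bench import optics
def ray(n,u,v,z):
    "pixel (native) -> world at height z"
    p=optics.camera_params(n);K=np.array(p["intrinsics"]);T=np.array(p["view"]);R,t=T[:3,:3],T[:3,3]
    c=-R.T@t;d=R.T@np.linalg.solve(K,[u,v,1]);return c+d*(z-c[2])/d[2]
def proj(n,P):
    p=optics.camera_params(n);K=np.array(p["intrinsics"]);T=np.array(p["view"])
    q=K@(T[:3,:3]@np.array(P)+T[:3,3]);return q[:2]/q[2]
E
python3 - <<'E'
from bench import optics
import cv2,numpy as np
t=optics.capture("top");s=optics.capture("side")
def c(im,x,y,w,h,k):return cv2.resize(im[y:y+h,x:x+w],None,fx=k,fy=k,interpolation=cv2.INTER_CUBIC)
# pliers top origin (325,160) 90x100 x6 -> 540x600 ; 
a=c(t,350,155,65,100,6);b=c(t,170,120,65,60,6)
b=np.vstack([b,np.zeros((240,390,3),np.uint8)]);cv2.imwrite("pics/t1.png",np.hstack([a,b]))
a=c(s,280,240,100,80,5);b=c(s,270,145,60,60,5)
a=np.vstack([a,np.zeros((0,500,3),np.uint8)]);b=np.vstack([b,np.zeros((100,300,3),np.uint8)]);cv2.imwrite("pics/s1.png",np.hstack([a,b]))
E
```

```text
(no output)
```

View pics/t1.png

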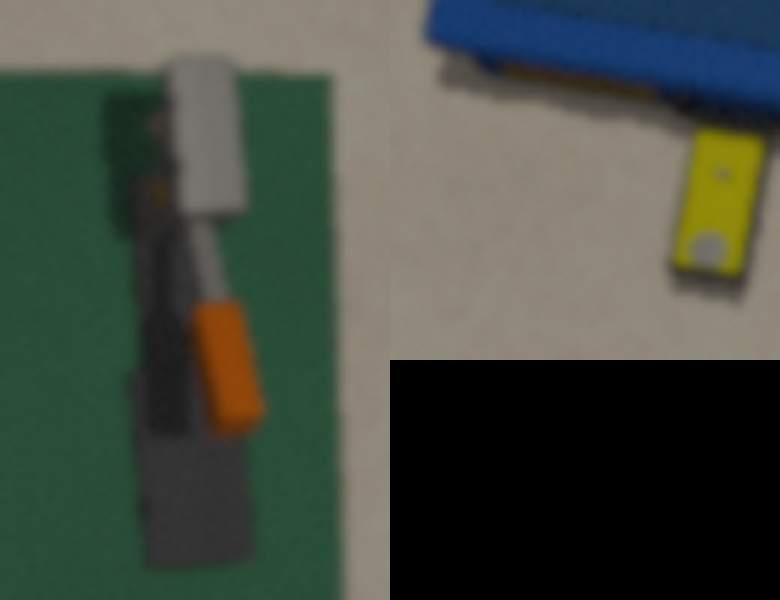

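View pics/s1.png

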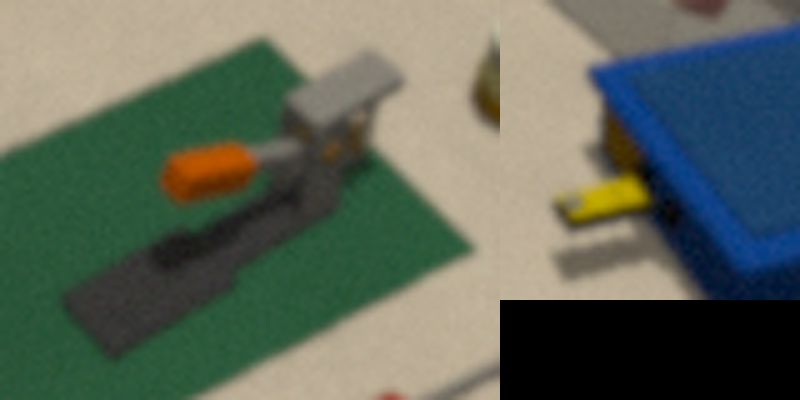

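Top crop:
- Upper-jaw top corners at (167,58), (232,58), (178,213) and (245,213).
- Orange sleeve spans (218,303) to (238,420).
- Foot rear corners at (147,568) and (252,560).
- Stud cap at (709,249), on a strap with edges (695,130)→(673,265) and (765,135)→(740,275).

Side crop:
- Sleeve from (165,180) to (252,160).
- Cap at about (573,203).

```bash
python3 - <<'E'
from h import *
np.set_printoptions(precision=4,suppress=True)
A=lambda X,Y:((X+.5)/6-.5+350,(Y+.5)/6-.5+155)
B=lambda X,Y:((X-390+.5)/6-.5+170,(Y+.5)/6-.5+120)
F=lambda X,Y:((X+.5)/1.42857-.5,(Y+.5)/1.42857-.5)
T=lambda n,p,z:ray(n,*p,z)
for k,p,z in [("jfl",A(167,58),.09),("jfr",A(232,58),.09),("jbl",A(178,213),.09),("jbr",A(245,213),.09),("sf",A(218,303),.091),("sb",A(238,415),.091),("fbl",A(147,568),.01),("fbr",A(252,560),.01),
 ("matTR",A(331,73),.003),("matL",F(475,238),.003),("matBL",F(476,395),.003),("matBR",F(582,395),.003),
 ("cap",B(709,249),.063),("sl1",B(695,130),.060),("sl2",B(673,265),.06),("sr1",B(765,135),.06),("sr2",B(740,275),.06),("toteL",F(254,182),.087),("toteR",F(395,207),.087),
 ("jar",F(543,185),.06),("jarb",F(543,190),.0)]: print(k,T("top",p,z))
S=lambda X,Y,ox,oy:((X+.5)/5-.5+ox,(Y+.5)/5-.5+oy)
print("cap side",T("side",S(573,203-0,0,0)if 0 else S(573-500,203,270,145),.063))
print("sleeve side top f/b",T("side",S(245,147,280,240),.091),T("side",S(168,160,280,240),.091))
print("foot back",T("side",S(66,300,280,240),.01),T("side",S(115,355,280,240),.003))
for n in("top","side"):
  p=np.array(optics.camera_params(n)["view"]);print(-p[:3,:3].T@p[:3,3])
E
```

```text
jfl [ 0.6141 -0.2633  0.09  ]
jfr [ 0.614  -0.2909  0.09  ]
jbl [ 0.5476 -0.2658  0.09  ]
jbr [ 0.5475 -0.294   0.09  ]
sf [ 0.5092 -0.2811  0.091 ]
sb [ 0.4621 -0.2879  0.091 ]
fbl [ 0.4011 -0.266   0.01  ]
fbr [ 0.4044 -0.3126  0.01  ]
matTR [ 0.6255 -0.3582  0.003 ]
matL [ 0.6273 -0.1605  0.003 ]
matBL [ 0.3299 -0.1563  0.003 ]
matBR [ 0.3292 -0.3533  0.003 ]
cap [0.6302 0.1331 0.063 ]
sl1 [0.6841 0.14   0.06  ]
sl2 [0.6239 0.1491 0.06  ]
sr1 [0.6817 0.1093 0.06  ]
sr2 [0.6193 0.1199 0.06  ]
toteL [0.7144 0.2477 0.087 ]
toteR [ 0.6669 -0.0066  0.087 ]
jar [ 0.7142 -0.28    0.06  ]
jarb [ 0.7219 -0.2943  0.    ]
cap side [0.6319 0.1307 0.063 ]
sleeve side top f/b [ 0.5074 -0.2885  0.091 ] [ 0.4664 -0.2745  0.091 ]
foot back [ 0.4056 -0.2725  0.01  ] [ 0.4113 -0.3123  0.003 ]
[0.3654 0.0084 1.245 ]
[ 0.0108 -0.8193  0.8846]
```

Estimates, all consistent with the given sizes:
- Grip at about (0.482,-0.2845), pliers yaw about 3.3°.
- Stud at (0.631,0.132), tote yaw about -10°.

The tool y axis is at 74.3° now, so it has to turn +19° for the grasp.

Emit:
jog_arm(
  motion=[
    [75,-50,0,0,1],
    [130,-100,0,2,1],
    [180,-150,0,4,1],
    [230,-200,0,6,1],
    [270,-250,0,8,1],
    [300,-305,0,10,1],
    [315,-365,0,12,1],
    [325,-425,0,14,1],
    [330,-485,0,16,1],
    [335,-545,0,19,1],
    [340,-605,-20,19,1],
    [340,-665,-40,19,1],
    [340,-725,-60,19,1],
    [340,-789,-80,19,1],
    [340,-789,-80,19,1],
    [340,-789,-80,19,1],
    [340,-789,-80,19,1],
    [340,-789,-80,19,1],
  ],
  squeeze=60,
)

```text
t: 2.45
eef_pos: [0.4823, -0.2824, 0.1518]
eef_rot: [0.0, -0.03, 1.0, -0.0]
contact_force: [-0.1, 0.6, -0.2]
gripper_width: 0.0853
grasp_force: 0.0
```

```bash
python3 - <<'E'
from bench import r,optics
import cv2,numpy as np
t=optics.capture("top");s=optics.capture("side")
def c(im,x,y,w,h,k):return cv2.resize(im[y:y+h,x:x+w],None,fx=k,fy=k,interpolation=cv2.INTER_CUBIC)
cv2.imwrite("pics/a2.png",np.hstack([c(t,330,140,100,140,4),c(s,275,190,100,140,4)]))
s=r.sense();print(s["t"],s["eef_pos"],s["eef_rot"],s["qpos"],s["contact_force"])
E
```

```text
2.55 [ 0.48235443 -0.28247966  0.15194699] [ 3.47732311e-04 -2.97311626e-02  9.99557853e-01 -1.87311181e-04] [-6.66980147e-01  4.76340690e-01  1.54544667e+00  1.76688898e-04
  1.11903151e+00 -2.29732464e+00] [-0.04349778 -0.03469355  1.01072726]
```

View pics/a2.png

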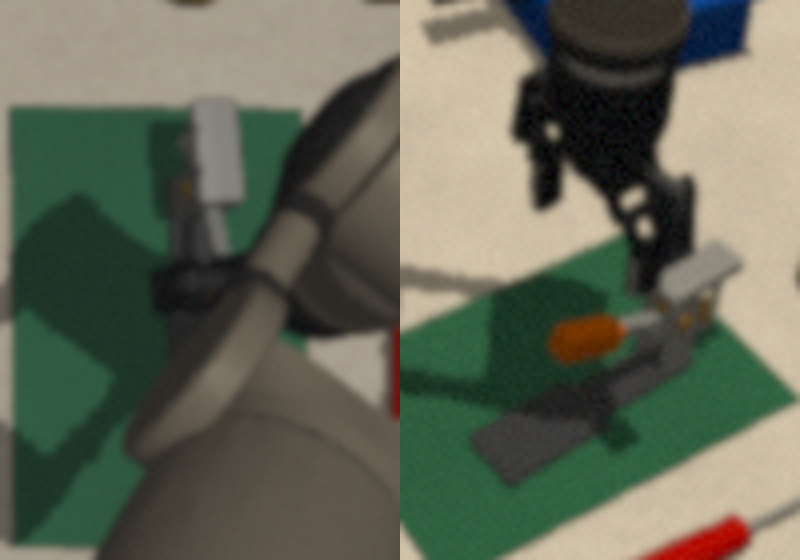

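The gripper straddles the sleeve line: sleeve at (585,340), fingers at (540,190) and (665,260) in the side crop. Descend and close.

Emit:
jog_arm(
  motion=[
    [0,-2,-40,0,1],
    [0,-2,-75,0,1],
    [0,-2,-86,0,1],
    [0,-2,-86,0,1],
    [0,-2,-86,0,0],
    [0,-2,-86,0,-0.9],
    [0,-2,-86,0,-0.9],
    [0,-2,-86,0,-0.9],
    [0,-2,-86,0,-0.9],
    [0,-2,-86,0,-0.9],
    [0,-2,-86,0,-0.9],
  ],
  squeeze=60,
)

```text
t: 3.92
eef_pos: [0.4821, -0.2859, 0.0656]
eef_rot: [0.0, -0.029, 1.0, -0.0]
contact_force: [-1.1, -1.9, 5.1]
gripper_width: 0.0191
grasp_force: 60.5
```

Emit:
jog_arm(
  motion=[
    [0,0,3,0,-0.9],
    [0,0,8,0,-0.9],
    [0,0,15,0,-0.9],
    [0,0,30,0,-0.9],
    [0,0,45,0,-0.9],
    [0,0,60,0,-0.9],
    [0,0,60,0,-0.9],
    [0,0,60,0,-0.9],
  ],
)

```text
t: 4.92
eef_pos: [0.4817, -0.2854, 0.1251]
eef_rot: [-0.0, -0.029, 1.0, 0.0]
contact_force: [-0.1, -0.4, -5.4]
gripper_width: 0.019
grasp_force: 59.3
```

```bash
python3 - <<'E'
from bench import r,optics
import cv2,numpy as np
t=optics.capture("top");s=optics.capture("side")
def c(im,x,y,w,h,k):return cv2.resize(im[y:y+h,x:x+w],None,fx=k,fy=k,interpolation=cv2.INTER_CUBIC)
cv2.imwrite("pics/a3.png",np.hstack([c(t,340,130,80,100,5),c(s,290,210,80,100,5)]))
s=r.sense();print(s["t"],s["eef_pos"],s["contact_force"],s["gripper_width"],s["wrist_torque"])
E
```

```text
5.025 [ 0.4815663  -0.28522951  0.12466079] [-0.06588914  0.46398038 -5.04100544] 0.018811133823151988 [-0.02589748  0.09185388  0.00105568]
```

View pics/a3.png

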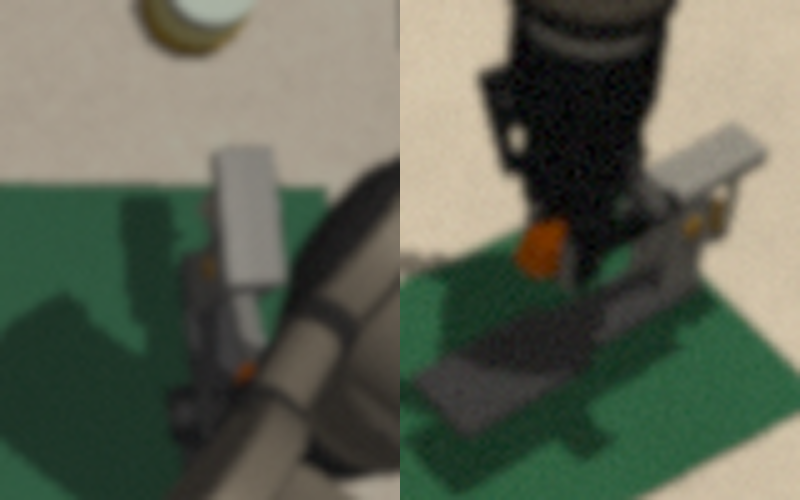

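Lifted and hanging level. In the top half of the picture the upper-jaw top corners are at (213,148), (273,148), (221,282) and (285,281). Next, its offset from the TCP.

```bash
python3 - <<'E'
from h import *
np.set_printoptions(precision=4,suppress=True)
A=lambda X,Y:((X+.5)/5-.5+340,(Y+.5)/5-.5+130)
P=[ray("top",*A(*p),.1495) for p in[(213,148),(273,148),(221,282),(285,281)]]
f=(P[0]+P[1])/2;b=(P[2]+P[3])/2;d=f-b;print(P,np.degrees(np.arctan2(d[1],d[0])),np.linalg.norm(d))
th=np.radians(3.3);u=np.array([np.cos(th),np.sin(th)]);v=np.array([-u[1],u[0]])
for q in (f,b,(f+b)/2):
  e=(q-[.4816,-.2853,0])[:2];print("fwd",e@u,"lat",e@v)
E
```

```text
[array([ 0.6137, -0.2613,  0.1495]), array([ 0.6135, -0.2902,  0.1495]), array([ 0.5481, -0.2629,  0.1495]), array([ 0.5484, -0.2936,  0.1495])] 2.2232473522952465 0.0653869817045869
fwd 0.13233325783344305 lat 0.001935959018877743
fwd 0.06695782222434875 lat 0.0031646963208054953
fwd 0.09964554002889588 lat 0.002550327669841619
```

Jaw front is 132 mm ahead of the TCP, as expected for a centred grasp. The top camera seems to read y about 2 mm high, and its stud y corrected for that agrees with the side view, so I'll use stud (0.631,0.131). Carry to a stage 45 mm before it.

Emit:
jog_arm(
  motion=[
    [0,15,0,0,-0.9],
    [0,45,0,-1,-0.9],
    [0,85,0,-2,-0.9],
    [0,130,0,-4,-0.9],
    [0,175,0,-6,-0.9],
    [-3,220,0,-8,-0.9],
    [-6,265,0,-10,-0.9],
    [-9,310,0,-12,-0.9],
    [-12,355,0,-13.4,-0.9],
    [-15,395,-5,-13.4,-0.9],
    [-17,425,-15,-13.4,-0.9],
    [-17,440,-25,-13.4,-0.9],
    [-17,446,-35,-13.4,-0.9],
    [-17,446,-40,-13.4,-0.9],
    [-17,446,-40,-13.4,-0.9],
    [-17,446,-40,-13.4,-0.9],
  ],
)

```text
t: 7.02
eef_pos: [0.4653, 0.1598, 0.0855]
eef_rot: [0.0, 0.089, 0.996, 0.0]
contact_force: [0.4, 0.1, -5.3]
gripper_width: 0.0189
grasp_force: 59.6
```

```bash
cat >look.py <<'E'
import sys
from bench import r,optics
import cv2,numpy as np
t=optics.capture("top");s=optics.capture("side")
def c(im,x,y,w,h,k):return cv2.resize(im[y:y+h,x:x+w],None,fx=k,fy=k,interpolation=cv2.INTER_CUBIC)
cv2.imwrite(sys.argv[1],np.hstack([c(t,180,120,80,100,5),c(s,250,145,80,100,5)]))
s=r.sense();print(s["t"],s["eef_pos"],s["eef_rot"],s["contact_force"],s["gripper_width"])
E
python3 look.py pics/a4.png
```

```text
7.125 [0.46531545 0.16002822 0.08567145] [3.82442912e-04 8.83429795e-02 9.96090033e-01 1.35432612e-04] [-0.10219888  0.17528712 -6.09774545] 0.01882353716015703
```

View pics/a4.png

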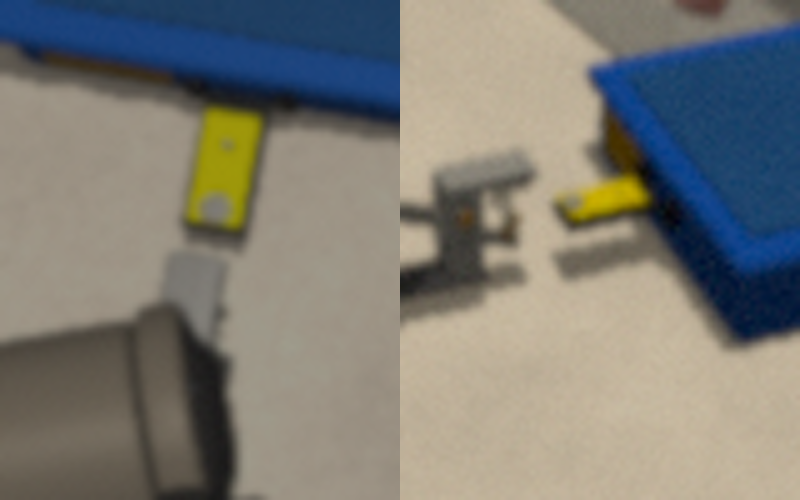

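Jaw front corners (167,252) and (228,257); right edge to (216,340). Cap centre (215,208), strap edges (203,108)→(185,222) and (265,112)→(246,228).

```bash
python3 - <<'E'
from h import *
np.set_printoptions(precision=4,suppress=True)
A=lambda X,Y:((X+.5)/5-.5+180,(Y+.5)/5-.5+120)
ang=lambda a,b:np.degrees(np.arctan2((a-b)[1],(a-b)[0]))
T=lambda p,z:ray("top",*A(*p),z)
jl,jr,jb=T((167,252),.11),T((228,257),.11),T((216,340),.11)
cap=T((215,208),.063);print("cap",cap,"jawfront",(jl+jr)/2,"jaw yaw",ang(jr,jb),ang(jl,jr)-90)
l=[T(p,.060) for p in[(203,108),(185,222),(265,112),(246,228)]];print("strap yaw",ang(l[0],l[1]),ang(l[2],l[3]))
a,b=T((0,40),.08),T((399,115),.08);print("tote yaw?",ang(a,b)-90,)
th=np.radians(-10);u=np.array([np.cos(th),np.sin(th)]);v=np.array([-u[1],u[0]])
e=(cap-(jl+jr)/2)[:2];print("front->cap fwd",e@u,"lat",e@v)
B=lambda X,Y:((X-400+.5)/5-.5+250,(Y+.5)/5-.5+145)
# side: jaw front top corners, cap
for n,p,z in[("jfar",(515,150),.11),("jnear",(535,168),.11),("cap",(574,200),.063)]:print(n,ray("side",*B(*p),z))
# predicted pixels of model in both
tcp=np.array([.4653,.16]);
for lat in(0,):
  f=tcp+.133*u
  for s in(1,-1):print("pred jaw corner",(np.array(proj("top",[*(f+s*.0135*v),.11]))-[180,120]+.5)*5,(np.array(proj("side",[*(f+s*.0135*v),.11]))-[250,145]+.5)*5+[400,0])
E
```

```text
cap [0.6299 0.1335 0.063 ] jawfront [0.5957 0.1371 0.11  ] jaw yaw -7.677780915418289 -5.022788503659882
strap yaw -8.27449797945421 -8.778279743673117
tote yaw? -11.170398375493079
front->cap fwd 0.034269574946842914 lat 0.0024041727987733105
jfar [0.5953 0.1506 0.11  ]
jnear [0.5959 0.1247 0.11  ]
cap [0.6345 0.1334 0.063 ]
pred jaw corner [171.8496 249.4612] [519.8254 149.4198]
pred jaw corner [224.9527 258.4436] [533.9241 170.0916]
```

Side view agrees: the stud is at about (0.632,0.1335), so the jaw needs about +2.3 mm laterally and 43–46 mm forward. Shift, then lower to the table.

Emit:
jog_arm(
  motion=[
    [0,2,-8,0,-0.9],
    [0.4,2.3,-16,0,-0.9],
    [0.4,2.3,-20,0,-0.9],
    [0.4,2.3,-22,0,-0.9],
    [0.4,2.3,-23,0,-0.9],
    [0.4,2.3,-23,0,-0.9],
  ],
)

```text
t: 7.88
eef_pos: [0.465, 0.1627, 0.0629]
eef_rot: [-0.0, 0.088, 0.996, -0.0]
contact_force: [-5.3, -1.0, 3.4]
gripper_width: 0.0192
grasp_force: 60.9
```

Emit:
jog_arm(
  motion=[
    [0,0,0.6,0,-0.9],
    [5,-0.9,0.6,0,-0.9],
    [11,-1.9,0.6,0,-0.9],
    [17,-3,0.6,0,-0.9],
    [23,-4,0.6,0,-0.9],
    [28,-4.9,0.6,0,-0.9],
    [28,-4.9,0.6,0,-0.9],
    [28,-4.9,0.6,0,-0.9],
  ],
)

```text
t: 8.88
eef_pos: [0.4938, 0.158, 0.0631]
eef_rot: [0.001, 0.088, 0.996, 0.0]
contact_force: [-0.9, 1.0, -0.3]
gripper_width: 0.0192
grasp_force: 60.4
```

```bash
python3 look.py pics/a5.png
```

```text
8.975 [0.49384955 0.15797677 0.06309539] [6.60411770e-04 8.79233052e-02 9.96127001e-01 2.32219373e-04] [-1.08221685  0.32700102  0.39945996] 0.018493609410684383
```

View pics/a5.png

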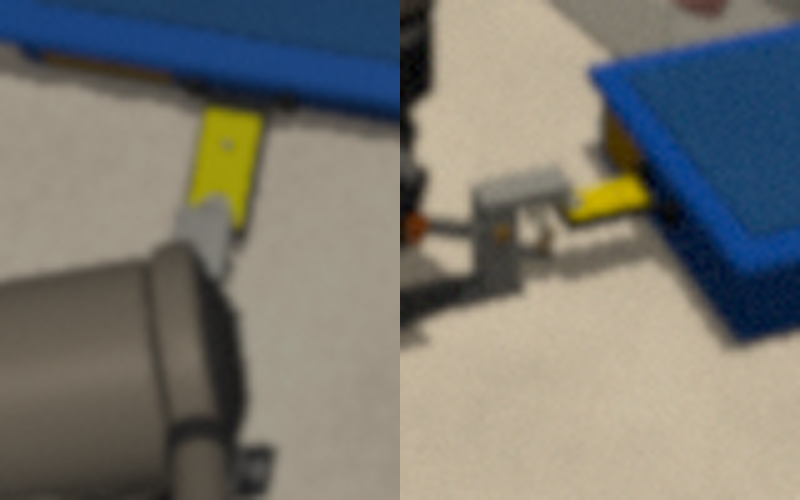

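Jaw now overlaps the strap end with its front at roughly (182,200)–(233,197). The strap at that point spans 189–250, and the jaw's height adds parallax. Compute the lateral offset.

```bash
python3 - <<'E'
from h import *
np.set_printoptions(precision=4,suppress=True)
A=lambda X,Y:((X+.5)/5-.5+180,(Y+.5)/5-.5+120)
T=lambda p,z:ray("top",*A(*p),z)
th=np.radians(-10);u=np.array([np.cos(th),np.sin(th)]);v=np.array([-u[1],u[0]])
O=np.array([.632,.1335])
for n,p,z in[("jl",(182,200),.0875),("jr",(233,197),.0875),("jl2",(176,235),.0875),("jr2",(228,255),.0875),("sl",(203,108),.06),("sl2",(192,190),.06),("sr",(265,112),.06),("sr2",(246,228),.06)]:
  e=T(p,z)[:2]-O;print(n,e@u*1e3,e@v*1e3)
def P(n,off,zz,o=O):
  return
tcp=np.array([.4938,.158])
for f in(.133,.115):
  for s in(14,-14):
    w=tcp+f*u+s*.001*v;print("pred",f,s,(np.array(proj("top",[*w,.087]))-[180,120]+.5)*5,(np.array(proj("side",[*w,.087]))-[250,145]+.5)*5+[400,0])
E
```

```text
jl -5.7583213796770885 13.535669109671735
jr 0.18676648670217316 -11.881646786086218
jl2 -24.18027147712154 13.21422102771024
jr2 -29.89859340168823 -14.820166490243425
sl 50.195679667689355 16.043667594344516
sl2 5.9605207808551155 13.700676605743782
sr 53.581578249207844 -16.481720643377173
sr2 -9.188503501307927 -17.82037255952002
pred 0.133 14 [180.9014 203.5428] [555.1315 165.5133]
pred 0.133 -14 [234.7537 212.6251] [570.0088 186.8036]
pred 0.115 14 [174.4331 237.6335] [531.6519 170.6796]
pred 0.115 -14 [228.3779 246.7514] [546.2404 192.1275]
```

```bash
python3 - <<'E'
from bench import optics
import cv2,numpy as np
t=cv2.imread("pics/a5.png");k=[]
def c(im,x,y,w,h,k):return cv2.resize(im[y:y+h,x:x+w],(w*k,h*k),interpolation=cv2.INTER_CUBIC)
o=np.hstack([c(t,160,90,130,190,3),c(t,520,130,130,190,3)])
o=np.clip(o.astype(float)*1.6,0,255).astype(np.uint8)
cv2.imwrite("pics/a5z.png",o)
E
```

```text
(no output)
```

View pics/a5z.png

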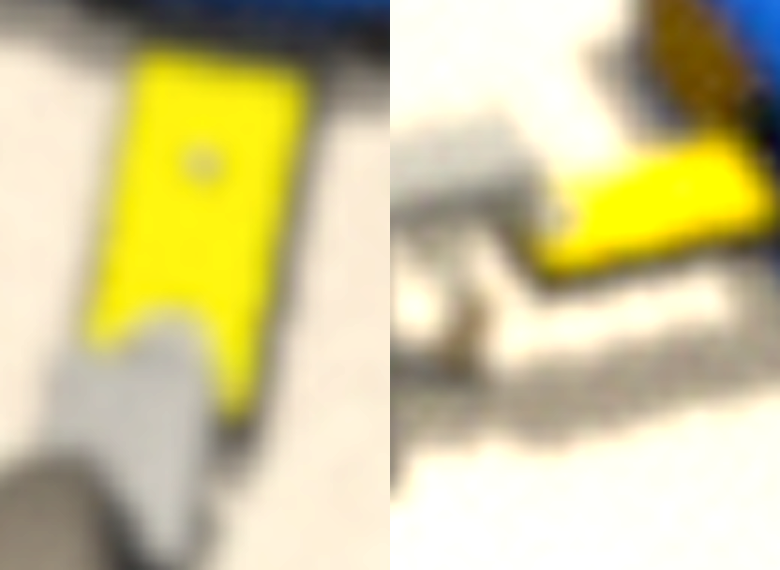

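The zoom shows the jaw front corners at (55,360) and (215,370), close to the prediction and about 1–2 mm left of the strap's middle. The cap peak is at (175,312). Nudge 1 mm right and keep sliding to the throat stop.

Emit:
jog_arm(
  motion=[
    [0.8,-1.2,0,0,-0.9],
    [4.8,-1.9,0,0,-0.9],
    [8.8,-2.6,0,0,-0.9],
    [11.8,-3.1,0,0,-0.9],
    [11.8,-3.1,0,0,-0.9],
  ],
)

```text
t: 9.6
eef_pos: [0.5044, 0.1546, 0.063]
eef_rot: [-0.001, 0.088, 0.996, -0.0]
contact_force: [-5.0, 0.8, 3.7]
gripper_width: 0.0193
grasp_force: 60.8
```

Emit:
jog_arm(
  motion=[
    [1,-0.2,0,0,-0.9],
    [2,-0.4,0,0,-0.9],
    [2,-0.4,0,0,-0.9],
  ],
)

```text
t: 9.98
eef_pos: [0.5059, 0.1543, 0.063]
eef_rot: [-0.001, 0.088, 0.996, -0.0]
contact_force: [-7.3, 0.6, 5.4]
gripper_width: 0.0191
grasp_force: 60.9
```

Emit:
jog_arm(
  motion=[
    [1,-0.2,0,0,-0.9],
    [1.5,-0.3,0,0,-0.9],
    [1.5,-0.3,0,0,-0.9],
  ],
)

```text
t: 10.35
eef_pos: [0.5074, 0.154, 0.063]
eef_rot: [-0.001, 0.088, 0.996, -0.0]
contact_force: [-7.0, 0.6, 5.6]
gripper_width: 0.0185
grasp_force: 60.9
```

Emit:
jog_arm(
  motion=[
    [1,-0.2,0,0,-0.9],
    [2,-0.4,0,0,-0.9],
    [2,-0.4,0,0,-0.9],
  ],
)

```text
t: 10.72
eef_pos: [0.5077, 0.1539, 0.0629]
eef_rot: [-0.003, 0.088, 0.996, -0.0]
contact_force: [-12.5, 1.8, 9.6]
gripper_width: 0.0192
grasp_force: 61.6
```

Emit:
jog_arm(
  motion=[
    [1,-0.2,0,0,-0.9],
    [2,-0.4,0,0,-0.9],
    [2,-0.4,0,0,-0.9],
  ],
)

```text
t: 11.1
eef_pos: [0.5079, 0.1538, 0.0629]
eef_rot: [-0.005, 0.088, 0.996, -0.0]
contact_force: [-19.3, 4.4, 13.1]
gripper_width: 0.019
grasp_force: 62.2
```

```bash
python3 look.py pics/a6.png; python3 - <<'E'
import cv2,numpy as np
t=cv2.imread("pics/a6.png")
def c(im,x,y,w,h,k):return cv2.resize(im[y:y+h,x:x+w],(w*k,h*k),interpolation=cv2.INTER_CUBIC)
o=np.hstack([c(t,160,90,130,190,3),c(t,480,110,130,190,3)])
cv2.imwrite("pics/a6z.png",np.clip(o.astype(float)*1.5,0,255).astype(np.uint8))
E
```

```text
11.2 [0.50786944 0.15384712 0.06290969] [-4.76516100e-03  8.76777676e-02  9.96137426e-01 -3.60850002e-04] [-19.34877665   5.00111467  14.06457329] 0.019201809354431765
```

View pics/a6z.png

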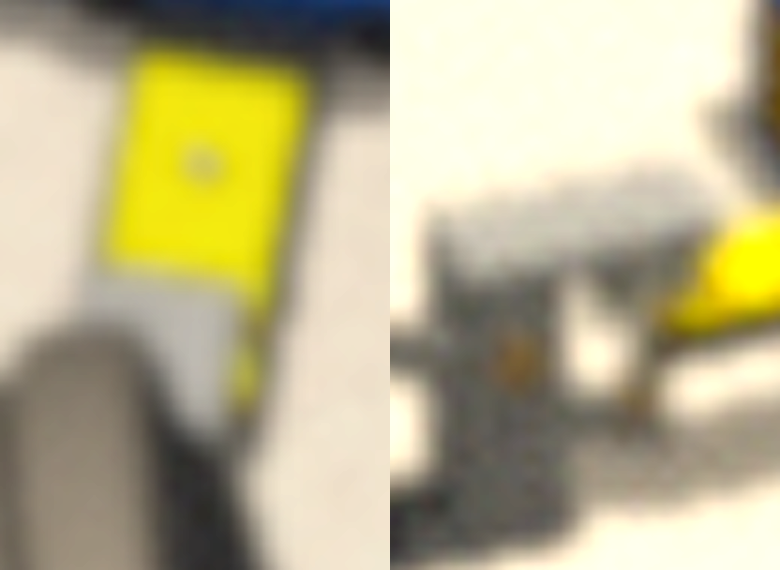

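The jaw is against the throat stop: force rises to -19 N with no more travel, at the expected place. The jaw front edge, 92–248 wide, is centred on the strap (103–265) within 1 mm once parallax is counted. Relieve the forward push and press down to 16 mm.

Emit:
jog_arm(
  motion=[
    [-1.5,0.3,0,0,-0.9],
    [-2.6,0.5,0,0,-0.9],
    [-2.6,0.5,0,0,-0.9],
  ],
)

```text
t: 11.58
eef_pos: [0.5077, 0.1539, 0.0629]
eef_rot: [-0.002, 0.088, 0.996, -0.0]
contact_force: [-11.1, 1.3, 7.4]
gripper_width: 0.0189
grasp_force: 61.1
```

Emit:
jog_arm(
  motion=[
    [-0.5,0.1,-3,0,-0.9],
    [-1,0.2,-6,0,-0.9],
    [-1.4,0.3,-9,0,-0.9],
    [-1.7,0.3,-12,0,-0.9],
    [-2,0.4,-14,0,-0.9],
    [-2.2,0.4,-16,0,-0.9],
    [-2.2,0.4,-16,0,-0.9],
  ],
)

```text
t: 12.45
eef_pos: [0.5059, 0.1542, 0.0475]
eef_rot: [-0.002, 0.088, 0.996, -0.0]
contact_force: [-12.5, 1.2, 11.9]
gripper_width: 0.0189
grasp_force: 61.5
```

Emit:
jog_arm(
  motion=[
    [-1,0.2,0,0,-0.9],
    [-1.5,0.3,0,0,-0.9],
    [-1.5,0.3,0,0,-0.9],
  ],
)

```text
t: 12.82
eef_pos: [0.5059, 0.1542, 0.0476]
eef_rot: [-0.0, 0.088, 0.996, -0.0]
contact_force: [-7.0, -0.1, 8.3]
gripper_width: 0.0188
grasp_force: 61.0
```

Emit:
jog_arm(
  motion=[
    [0,0,-0.8,0,-0.9],
    [0,0,-1.5,0,-0.9],
    [0,0,-1.5,0,-0.9],
  ],
)

```text
t: 13.2
eef_pos: [0.5058, 0.1542, 0.0465]
eef_rot: [-0.0, 0.088, 0.996, -0.0]
contact_force: [-8.9, -0.5, 12.5]
gripper_width: 0.019
grasp_force: 61.5
```

Emit:
jog_arm(
  motion=[
    [0,0,-0.8,0,-0.9],
    [0,0,-1.5,0,-0.9],
    [0,0,-1.5,0,-0.9],
  ],
)

```text
t: 13.58
eef_pos: [0.5058, 0.1542, 0.0448]
eef_rot: [-0.0, 0.088, 0.996, -0.0]
contact_force: [-8.7, -0.4, 11.2]
gripper_width: 0.0192
grasp_force: 61.2
```

Emit:
jog_arm(
  motion=[
    [-1,0.2,0,0,-0.9],
    [-1.7,0.2,0,0,-0.9],
    [-1.7,0.2,0,0,-0.9],
  ],
)

```text
t: 13.95
eef_pos: [0.5058, 0.1542, 0.045]
eef_rot: [0.001, 0.088, 0.996, -0.0]
contact_force: [-2.7, -2.6, 7.1]
gripper_width: 0.0189
grasp_force: 60.8
```

Emit:
jog_arm(
  motion=[
    [0,0,-0.8,0,-0.9],
    [0,0,-1.5,0,-0.9],
    [0,0,-1.5,0,-0.9],
  ],
)

```text
t: 14.32
eef_pos: [0.5057, 0.1542, 0.0439]
eef_rot: [0.002, 0.088, 0.996, -0.0]
contact_force: [-4.8, -2.3, 11.4]
gripper_width: 0.0191
grasp_force: 61.4
```

Emit:
jog_arm(
  motion=[
    [0,0,-0.8,0,-0.9],
    [0,0,-1.5,0,-0.9],
    [0,0,-1.5,0,-0.9],
  ],
)

```text
t: 14.7
eef_pos: [0.5057, 0.1542, 0.0428]
eef_rot: [0.002, 0.088, 0.996, -0.0]
contact_force: [-6.0, -2.5, 15.2]
gripper_width: 0.0189
grasp_force: 62.0
```

Emit:
jog_arm(
  motion=[
    [0,0,-0.6,0,-0.9],
    [0,0,-1.2,0,-0.9],
    [0,0,-1.2,0,-0.9],
  ],
)

```text
t: 15.08
eef_pos: [0.5057, 0.1543, 0.0417]
eef_rot: [0.002, 0.088, 0.996, -0.0]
contact_force: [-7.2, -2.5, 15.4]
gripper_width: 0.0192
grasp_force: 62.3
```

```bash
python3 - <<'E'
from bench import r
s=r.sense();print(s["eef_pos"],s["contact_force"],s["wrist_torque"])
E
```

```text
[0.50566959 0.15426996 0.04172908] [-7.15862508 -2.52746846 15.40610376] [-0.43287009  0.43395891 -0.02344754]
```

Emit:
jog_arm(
  motion=[
    [0,0,-0.6,0,-0.9],
    [0,0,-1.2,0,-0.9],
    [0,0,-1.2,0,-0.9],
  ],
)

```text
t: 15.45
eef_pos: [0.5057, 0.1543, 0.0405]
eef_rot: [0.002, 0.088, 0.996, -0.0]
contact_force: [-6.8, -2.1, 16.6]
gripper_width: 0.0187
grasp_force: 62.4
```

Emit:
jog_arm(
  motion=[
    [0,0,-0.6,0,-0.9],
    [0,0,-1.2,0,-0.9],
    [0,0,-1.2,0,-0.9],
  ],
)

```text
t: 15.82
eef_pos: [0.5057, 0.1542, 0.0391]
eef_rot: [0.002, 0.088, 0.996, -0.0]
contact_force: [-6.0, -1.8, 15.2]
gripper_width: 0.0189
grasp_force: 62.3
```

Emit:
jog_arm(
  motion=[
    [0,0,-0.6,0,-0.9],
    [0,0,-1,0,-0.9],
    [0,0,-1,0,-0.9],
  ],
)

```text
t: 16.2
eef_pos: [0.5056, 0.1542, 0.0379]
eef_rot: [0.002, 0.088, 0.996, -0.0]
contact_force: [-5.2, -1.7, 12.2]
gripper_width: 0.019
grasp_force: 62.0
```

Emit:
jog_arm(
  motion=[
    [0,0,-0.6,0,-0.9],
    [0,0,-1,0,-0.9],
    [0,0,-1,0,-0.9],
  ],
)

```text
t: 16.58
eef_pos: [0.5057, 0.1543, 0.0367]
eef_rot: [0.001, 0.088, 0.996, -0.0]
contact_force: [-4.9, -1.6, 11.3]
gripper_width: 0.019
grasp_force: 61.9
```

Emit:
jog_arm(
  motion=[
    [0,0,-0.6,0,-0.9],
    [0,0,-1,0,-0.9],
    [0,0,-1,0,-0.9],
  ],
)

```text
t: 16.95
eef_pos: [0.5057, 0.1542, 0.0357]
eef_rot: [0.001, 0.088, 0.996, -0.0]
contact_force: [-4.3, -2.6, 11.1]
gripper_width: 0.0196
grasp_force: 62.0
```

Emit:
jog_arm(
  motion=[
    [0,0,-0.6,0,-0.9],
    [0,0,-1,0,-0.9],
    [0,0,-1,0,-0.9],
  ],
)

```text
t: 17.32
eef_pos: [0.5057, 0.1542, 0.0349]
eef_rot: [0.002, 0.088, 0.996, -0.0]
contact_force: [-5.0, -2.0, 12.4]
gripper_width: 0.0194
grasp_force: 62.2
```

Emit:
jog_arm(
  motion=[
    [0,0,-0.5,0,-0.9],
    [0,0,-1,0,-0.9],
    [0,0,-1,0,-0.9],
  ],
)

```text
t: 17.7
eef_pos: [0.5058, 0.1542, 0.0341]
eef_rot: [0.002, 0.088, 0.996, -0.0]
contact_force: [-6.1, -2.0, 15.0]
gripper_width: 0.0191
grasp_force: 62.5
```

```bash
python3 - <<'E'
from bench import r
s=r.sense();print(s["t"],s["eef_pos"],s["contact_force"],s["wrist_torque"])
E
```

```text
17.7 [0.50577277 0.1542151  0.03408369] [-6.14208467 -2.01590204 15.01103232] [-0.47406503  0.17326897  0.01385522]
```

Force dropped from 16.6 to 11 N at about 24 mm (the click) and now climbs about 3 N/mm, so the jaws are firming. One more small step to about 17 N.

Emit:
jog_arm(
  motion=[
    [0,0,-0.4,0,-0.9],
    [0,0,-0.7,0,-0.9],
    [0,0,-0.7,0,-0.9],
    [0,0,-0.7,0,-0.9],
  ],
)

```text
t: 18.2
eef_pos: [0.5058, 0.1542, 0.0335]
eef_rot: [0.002, 0.088, 0.996, -0.0]
contact_force: [-6.1, -2.6, 15.1]
gripper_width: 0.0193
grasp_force: 62.7
```

Emit:
jog_arm(
  motion=[
    [0,0,-0.4,0,-0.9],
    [0,0,-0.7,0,-0.9],
    [0,0,-0.7,0,-0.9],
  ],
)

```text
t: 18.58
eef_pos: [0.5058, 0.1542, 0.0329]
eef_rot: [0.002, 0.088, 0.996, -0.0]
contact_force: [-6.6, -1.9, 16.6]
gripper_width: 0.0189
grasp_force: 62.9
```

Check for friction bias in the fingers before deciding: ease the grip to 35 N and see how the reading responds.

Emit:
jog_arm(
  motion=[
    [0,0,0,0,-0.9],
    [0,0,0,0,-0.9],
    [0,0,0,0,-0.9],
  ],
  squeeze=35,
)

```text
t: 18.95
eef_pos: [0.5059, 0.1542, 0.0329]
eef_rot: [0.002, 0.088, 0.996, -0.0]
contact_force: [-4.8, -2.5, 15.8]
gripper_width: 0.0189
grasp_force: 62.9
```

Emit:
jog_arm(
  motion=[
    [0,0,0.4,0,-0.9],
    [0,0,0.8,0,-0.9],
    [0,0,0.8,0,-0.9],
  ],
)

```text
t: 19.32
eef_pos: [0.5058, 0.1542, 0.0333]
eef_rot: [0.002, 0.088, 0.996, -0.0]
contact_force: [-3.1, -1.8, 11.2]
gripper_width: 0.0193
grasp_force: 62.4
```

Emit:
jog_arm(
  motion=[
    [0,0,0.4,0,-0.9],
    [0,0,0.8,0,-0.9],
    [0,0,0.8,0,-0.9],
  ],
)

```text
t: 19.7
eef_pos: [0.5058, 0.1542, 0.0337]
eef_rot: [0.001, 0.088, 0.996, -0.0]
contact_force: [-2.9, -2.0, 8.5]
gripper_width: 0.0191
grasp_force: 61.9
```

Reversing shows about ±3 N of friction, so the true push was only about 13 N. Go on down to a reading of about 18–18.5 N, which keeps both the true push (about 15) and the reading in the firm band.

Emit:
jog_arm(
  motion=[
    [0,0,-0.8,0,-0.9],
    [0,0,-1.6,0,-0.9],
    [0,0,-2,0,-0.9],
    [0,0,-2,0,-0.9],
  ],
)

```text
t: 20.2
eef_pos: [0.5059, 0.1542, 0.0327]
eef_rot: [0.002, 0.088, 0.996, -0.0]
contact_force: [-7.0, -1.6, 18.4]
gripper_width: 0.0191
grasp_force: 63.3
```

Emit:
jog_arm(
  motion=[
    [0,0,-0.3,0,-0.9],
    [0,0,-0.5,0,-0.9],
    [0,0,-0.5,0,-0.9],
  ],
)

```text
t: 20.58
eef_pos: [0.5059, 0.1542, 0.0325]
eef_rot: [0.002, 0.088, 0.996, -0.0]
contact_force: [-8.1, -3.2, 20.2]
gripper_width: 0.019
grasp_force: 63.5
```

Firm now: reading 20.2 N, true about 16–17 N after friction, below the crush limit. Release the handle upward.

Emit:
jog_arm(
  motion=[
    [0,0,3,0,-0.9],
    [0,0,6,0,-0.9],
    [0,0,10,0,-0.9],
    [0,0,14,0,-0.9],
    [0,0,18,0,-0.9],
    [0,0,22,0,-0.9],
    [0.5,0,26,0,-0.9],
    [1,-0.1,30,0,-0.9],
    [1.5,-0.2,33,0,-0.9],
    [1.5,-0.2,33,0,-0.9],
    [1.5,-0.2,33,0,-0.9],
  ],
)

```text
t: 21.95
eef_pos: [0.5065, 0.1545, 0.0632]
eef_rot: [0.0, 0.088, 0.996, 0.0]
contact_force: [-1.3, 0.2, -3.8]
gripper_width: 0.0192
grasp_force: 59.9
```

Emit:
jog_arm(
  motion=[
    [-3,0.5,0,0,-0.9],
    [-8,1.4,0,0,-0.9],
    [-15,2.6,0,0,-0.9],
    [-22,3.9,0,0,-0.9],
    [-30,5.3,0,0,-0.9],
    [-40,7,0,0,-0.9],
    [-50,8.8,0,0,-0.9],
    [-55,9.7,0,0,-0.9],
    [-55,9.7,0,0,-0.9],
  ],
)

```text
t: 23.08
eef_pos: [0.45, 0.1643, 0.0628]
eef_rot: [-0.001, 0.088, 0.996, -0.0]
contact_force: [0.8, 1.6, -3.2]
gripper_width: 0.0192
grasp_force: 60.1
```

```bash
python3 look.py pics/a7.png; python3 - <<'E'
import cv2,numpy as np
a=cv2.imread("pics/a4.png").astype(int);b=cv2.imread("pics/a7.png").astype(int)
def st(im,x0,y0,x1,y1):
    s=im[y0:y1,x0:x1];m=(s[...,2]>120)&(s[...,1]>110)&(s[...,0]<80);y,x=np.nonzero(m);return m.sum(),x.mean(),y.mean(),x.min(),x.max(),y.min(),y.max()
for im in(a,b):
  print("side",st(im,540,160,660,240));print("top",st(im,170,90,280,245))
# rough cap: grey pixels within strap end
for im in(a,b):
  for nm,(x0,y0,x1,y1) in{"side":(555,185,590,215),"top":(195,190,240,222)}.items():
    s=im[y0:y1,x0:x1];m=(s.max(2)-s.min(2)<45)&(s.max(2)>100)&(s.max(2)<190);y,x=np.nonzero(m);print(nm,m.sum(),x.mean()+x0 if len(x) else 0,y.mean()+y0 if len(y) else 0)
E
```

```text
23.175 [0.45010751 0.16420523 0.06260397] [-1.23121656e-03  8.79871650e-02  9.96120842e-01 -1.03877787e-04] [-0.79211516  0.56276209 -2.22796559] 0.01896767223895898
side (np.int64(1852), np.float64(67.16468682505399), np.float64(37.2877969762419), np.int64(17), np.int64(103), np.int64(17), np.int64(57))
top (np.int64(5586), np.float64(52.62889366272825), np.float64(72.96634443250984), np.int64(14), np.int64(88), np.int64(21), np.int64(134))
side (np.int64(2012), np.float64(65.62872763419483), np.float64(44.815606361829026), np.int64(17), np.int64(103), np.int64(22), np.int64(66))
top (np.int64(5593), np.float64(54.071875558734135), np.float64(75.39996424101555), np.int64(16), np.int64(89), np.int64(24), np.int64(138))
side 123 563.8211382113822 199.40650406504065
top 539 214.7421150278293 209.3209647495362
side 239 565.0962343096235 195.51046025104603
top 519 215.6974951830443 210.9267822736031
```

The strap moved down about 7 px in the enlarged side picture, as expected for a 5 mm closing, so the stud is shut. Carry the pliers back to the mat centre.

Emit:
jog_arm(
  motion=[
    [0,0,15,0,-0.9],
    [0,-5,35,0,-0.9],
    [0,-20,55,0,-0.9],
    [2,-50,62,2,-0.9],
    [4,-90,62,4,-0.9],
    [6,-135,62,6,-0.9],
    [8,-180,62,8,-0.9],
    [10,-225,62,10,-0.9],
    [12,-270,62,12,-0.9],
    [15,-315,62,13.4,-0.9],
    [18,-360,62,13.4,-0.9],
    [20,-395,60,13.4,-0.9],
    [20,-415,50,13.4,-0.9],
    [20,-424,40,13.4,-0.9],
    [20,-424,25,13.4,-0.9],
    [20,-424,15,13.4,-0.9],
    [20,-424,10,13.4,-0.9],
    [20,-424,7,13.4,-0.9],
    [20,-424,7,13.4,-0.9],
  ],
)

```text
t: 25.55
eef_pos: [0.4716, -0.2596, 0.0704]
eef_rot: [0.0, -0.029, 1.0, -0.0]
contact_force: [2.4, 2.4, -1.1]
gripper_width: 0.0193
grasp_force: 60.3
```

Emit:
jog_arm(
  motion=[
    [0,0,-1.5,0,-0.9],
    [0,0,-3,0,-0.9],
    [0,0,-3,0,-0.9],
  ],
)

```text
t: 25.92
eef_pos: [0.4714, -0.2602, 0.0672]
eef_rot: [0.0, -0.029, 1.0, -0.0]
contact_force: [3.4, -0.2, -1.1]
gripper_width: 0.0189
grasp_force: 60.3
```

Emit:
jog_arm(
  motion=[
    [0,0,-0.8,0,-0.9],
    [0,0,-1.5,0,-0.9],
    [0,0,-1.5,0,-0.9],
  ],
)

```text
t: 26.3
eef_pos: [0.4712, -0.2601, 0.0655]
eef_rot: [0.0, -0.029, 1.0, -0.0]
contact_force: [3.6, -0.2, -1.2]
gripper_width: 0.0191
grasp_force: 60.3
```

Emit:
jog_arm(
  motion=[
    [0,0,-0.7,0,-0.9],
    [0,0,-1.2,0,-0.9],
    [0,0,-1.2,0,-0.9],
  ],
)

```text
t: 26.68
eef_pos: [0.4711, -0.2599, 0.0642]
eef_rot: [-0.0, -0.029, 1.0, 0.0]
contact_force: [2.9, -0.7, -0.4]
gripper_width: 0.0193
grasp_force: 60.3
```

```bash
python3 look.py pics/a8.png; python3 - <<'E'
from bench import optics
import cv2
# save a side crop for numeric comparison
s=optics.capture("side");cv2.imwrite("pics/side8.png",s)
import numpy as np
from h import *
hsv=cv2.cvtColor(s,cv2.COLOR_BGR2HSV)
# bright grey jaw top in region of the mat
m=((hsv[...,1]<50)&(hsv[...,2]>85)).astype(np.uint8);m[:235]=0;m[300:]=0;m[:,:280]=0;m[:,380:]=0
n,l,st,c=cv2.connectedComponentsWithStats(m)
for i in range(1,n):
  if st[i,4]>40:print(st[i],c[i])
tcp=np.array([.471,-.260]);th=np.radians(3.4);u=np.array([np.cos(th),np.sin(th)]);v=np.array([-u[1],u[0]])
for f in(.133,.067):
  for q in(.014,-.014):print("pred",f,q,proj("side",[*(tcp+f*u+q*v),.090]))
for q in(.025,-.025):print("foot back",proj("side",[*(tcp-.081*u+q*v),.010]))
E
```

```text
26.775 [ 0.47108918 -0.25987785  0.06428332] [-6.63624092e-05 -2.89640216e-02  9.99580452e-01  1.83813952e-05] [ 2.82218487 -0.31237168 -0.89541495] 0.01963099149608866
[326 235  28  24 309] [340.45954693 248.15210356]
[352 247  12  17  55] [358.23636364 254.96363636]
[286 248  17  11  48] [292.66666667 252.95833333]
[280 258  23  13  66] [289.56060606 263.33333333]
[346 259  34  41 237] [366.7721519  279.10548523]
pred 0.133 0.014 [344.31810303 245.06085273]
pred 0.133 -0.014 [351.03814323 250.79941371]
pred 0.067 0.014 [326.888925  254.4596021]
pred 0.067 -0.014 [333.50791429 260.51015765]
foot back [281.29012808 294.00616311]
foot back [292.00356603 306.2307928 ]
```

Force near zero while lowered to flat height; check pitch numerically by matching the jaw patch against the original standing picture.

```bash
cat > pm.py <<'E'
import cv2,numpy as np,sys
from h import *
from bench import r
def match(dest,tcp):
    o=cv2.resize(cv2.imread("pics/s1.png")[:400,:500],(100,80),interpolation=cv2.INTER_AREA)
    s=optics.capture("side");k=4
    for nm,(x0,y0,x1,y1),off,z in(("jaw",(55,8,84,28),.1,.09),("footback",(10,54,40,75),-.07,.01)):
        t=cv2.resize(o[y0:y1,x0:x1],None,fx=k,fy=k,interpolation=cv2.INTER_CUBIC)
        S=cv2.resize(s[215:335,255:395],None,fx=k,fy=k,interpolation=cv2.INTER_CUBIC)
        R=cv2.matchTemplate(S,t,cv2.TM_CCOEFF_NORMED);_,c,_,p=cv2.minMaxLoc(R)
        th=np.radians(3.4);u=np.array([np.cos(th),np.sin(th)])
        a=np.array([.4821,-.2859])+off*u;b=np.array(tcp)+off*u
        print(nm,round(c,3),"shift",np.array(p)/k+[255,215]-[280+x0,240+y0],"expected",proj("side",[*b,z])-proj("side",[*a,z]),"1mm up:",proj("side",[*b,z+.001])-proj("side",[*b,z]))
match(None,r.sense()["eef_pos"][:2])
E
python3 pm.py
```

```text
jaw 0.883 shift [-8.25 -6.75] expected [-8.95580298 -4.27993943] 1mm up: [ 0.03823715 -0.24867811]
footback 0.769 shift [-7.75 -5.5 ] expected [-8.59332026 -4.9228897 ] 1mm up: [ 0.01034166 -0.22802804]
```

The jaw sits about 8 mm high while the heel is on the mat, so it is slightly nose-up after a little slip in the fingers. Lower gently until it stands flat.

Emit:
jog_arm(
  motion=[
    [0,0,-0.8,0,-0.9],
    [0,0,-1.5,0,-0.9],
    [0,0,-1.5,0,-0.9],
  ],
)

```text
t: 27.25
eef_pos: [0.4711, -0.2598, 0.0627]
eef_rot: [-0.0, -0.029, 1.0, 0.0]
contact_force: [2.9, -0.4, -0.6]
gripper_width: 0.019
grasp_force: 60.3
```

Emit:
jog_arm(
  motion=[
    [0,0,-0.8,0,-0.9],
    [0,0,-1.5,0,-0.9],
    [0,0,-1.5,0,-0.9],
  ],
)

```text
t: 27.62
eef_pos: [0.471, -0.2597, 0.0612]
eef_rot: [-0.0, -0.029, 1.0, 0.0]
contact_force: [3.2, 0.2, -1.2]
gripper_width: 0.019
grasp_force: 60.3
```

```bash
python3 pm.py
```

```text
jaw 0.907 shift [-8.  -6.5] expected [-9.00137752 -4.30716879] 1mm up: [ 0.03820828 -0.24867533]
footback 0.786 shift [-8.25 -5.25] expected [-8.63627941 -4.95421754] 1mm up: [ 0.01031574 -0.22802915]
```

Emit:
jog_arm(
  motion=[
    [0,0,-1,0,-0.9],
    [0,0,-2,0,-0.9],
    [0,0,-2,0,-0.9],
  ],
)

```text
t: 28.05
eef_pos: [0.471, -0.2598, 0.0592]
eef_rot: [-0.0, -0.029, 1.0, 0.0]
contact_force: [2.1, -0.6, -1.8]
gripper_width: 0.0189
grasp_force: 60.3
```

Emit:
jog_arm(
  motion=[
    [0,0,-1,0,-0.9],
    [0,0,-2,0,-0.9],
    [0,0,-2,0,-0.9],
  ],
)

```text
t: 28.42
eef_pos: [0.471, -0.2598, 0.0572]
eef_rot: [-0.0, -0.029, 1.0, 0.0]
contact_force: [2.1, -0.3, -1.0]
gripper_width: 0.019
grasp_force: 60.3
```

```bash
python3 pm.py
```

```text
jaw 0.927 shift [-8.   -5.75] expected [-8.97843734 -4.29390051] 1mm up: [ 0.03822276 -0.24867668]
footback 0.787 shift [-8.5 -5. ] expected [-8.61459479 -4.93895325] 1mm up: [ 0.01032881 -0.22802861]
```

Emit:
jog_arm(
  motion=[
    [0,0,-1,0,-0.9],
    [0,0,-2,0,-0.9],
    [0,0,-2,0,-0.9],
  ],
)

```text
t: 28.85
eef_pos: [0.4711, -0.2598, 0.0552]
eef_rot: [-0.0, -0.029, 1.0, 0.0]
contact_force: [2.5, 0.7, -0.1]
gripper_width: 0.0194
grasp_force: 60.3
```

Emit:
jog_arm(
  motion=[
    [0,0,-0.8,0,-0.9],
    [0,0,-1.5,0,-0.9],
    [0,0,-1.5,0,-0.9],
  ],
)

```text
t: 29.22
eef_pos: [0.4711, -0.2598, 0.0538]
eef_rot: [-0.0, -0.029, 1.0, 0.0]
contact_force: [2.3, 0.9, -1.1]
gripper_width: 0.019
grasp_force: 60.3
```

```bash
python3 pm.py
```

```text
jaw 0.935 shift [-7.75 -5.25] expected [-8.95574669 -4.29089311] 1mm up: [ 0.03823602 -0.24867685]
footback 0.786 shift [-8.75 -4.75] expected [-8.59173789 -4.93551914] 1mm up: [ 0.01034227 -0.22802837]
```

Nearly flat (jaw about 2 mm high). One more small step, then open.

Emit:
jog_arm(
  motion=[
    [0,0,-0.8,0,-0.9],
    [0,0,-1.5,0,-0.9],
    [0,0,-1.5,0,-0.9],
    [0,0,-1.5,0,-0.4],
    [0,0,-1.5,0,-0.2],
    [0,0,-1.5,0,0.1],
    [0,0,-1.5,0,0.4],
    [0,0,-1.5,0,0.4],
    [0,0,-1.5,0,0.4],
  ],
)

```text
t: 30.4
eef_pos: [0.4711, -0.2598, 0.0523]
eef_rot: [-0.0, -0.029, 1.0, 0.0]
contact_force: [-0.0, -0.4, -0.2]
gripper_width: 0.0594
grasp_force: 0.0
```

```bash
python3 pm.py; python3 -c "
from bench import r;s=r.sense();print(s['t'],s['eef_pos'],s['contact_force'],s['gripper_width'],s['grasp_force'])"
```

```text
jaw 0.935 shift [-7.5 -5. ] expected [-8.96177119 -4.30297453] 1mm up: [ 0.03823131 -0.2486755 ]
footback 0.787 shift [-9.   -4.75] expected [-8.59623608 -4.94943989] 1mm up: [ 0.01033928 -0.22802877]
30.45 [ 0.47111647 -0.25984128  0.05232787] [-0.31111366  0.33053609 -0.37760791] 0.060101621781782806 0.0
```

Released without a disturbance. Retreat up, then aside, and check.

Emit:
jog_arm(
  motion=[
    [0,0,8,0,0.4],
    [0,0,20,0,0.4],
    [0,0,40,0,0.4],
    [0,0,80,0,0.4],
    [0,0,130,0,0.4],
    [0,40,160,0,0.4],
    [0,95,160,0,0.4],
    [0,150,160,0,0.4],
    [0,205,160,0,0.4],
    [0,260,160,0,0.4],
    [0,315,160,0,0.4],
    [0,360,160,0,0.4],
    [0,360,160,0,0.4],
    [0,360,160,0,0.4],
  ],
)

```text
t: 32.2
eef_pos: [0.4712, 0.0998, 0.2129]
eef_rot: [0.0, -0.029, 1.0, -0.0]
contact_force: [-0.2, 0.4, -0.2]
gripper_width: 0.0599
grasp_force: 0.0
```

```bash
python3 pm.py; python3 - <<'E'
from h import *
from bench import r
import cv2
np.set_printoptions(precision=4,suppress=True)
t=optics.capture("top");cv2.imwrite("pics/top9.png",t)
o=cv2.resize(cv2.imread("pics/top0.png"),(560,420),interpolation=cv2.INTER_AREA)
hsv=cv2.cvtColor(t,cv2.COLOR_BGR2HSV)
m=((hsv[...,0]<18)&(hsv[...,1]>180)&(hsv[...,2]>100)).astype(np.uint8);m[:160]=0;m[250:]=0;m[:,:330]=0;m[:,410:]=0
n,l,st,c=cv2.connectedComponentsWithStats(m)
for i in range(1,n):
  if st[i,4]>30:print("sleeve",st[i],ray("top",*c[i],.09))
# non-green dark pixels within the mat: foot extent
g=t.astype(int);d=((g[...,1]-np.maximum(g[...,0],g[...,2])<8)&(g.max(2)<75)).astype(np.uint8);d[:168]=0;d[276:]=0;d[:,:334]=0;d[:,405:]=0
y,x=np.nonzero(d);print("dark ext",x.min(),x.max(),y.min(),y.max(),ray("top",np.median(x[y>y.max()-4]),y.max(),.01))
# other things: difference outside arm
df=cv2.absdiff(cv2.GaussianBlur(t,(5,5),0),cv2.GaussianBlur(o,(5,5),0)).max(2)
for nm,(x0,y0,x1,y1) in dict(screw=(422,168,442,250),jar=(365,112,395,145),arch=(412,272,466,305),car=(112,228,160,275),ring=(78,152,125,195)).items():print(nm,df[y0:y1,x0:x1].max())
s=r.sense();print(s['t'],s['eef_pos'],s['contact_force'])
E
```

```text
jaw 0.92 shift [-7.75 -5.  ] expected [-74.72006882 -69.0256871 ] 1mm up: [ 0.00053358 -0.23519415]
footback 0.965 shift [-8.5  -5.25] expected [-66.7921478  -79.15954703] 1mm up: [-0.01945138 -0.22255318]
sleeve [372 210  11  21 151] [ 0.473  -0.2578  0.09  ]
dark ext 361 381 174 252 [ 0.3938 -0.2602  0.01  ]
screw 15
jar 15
arch 15
car 15
ring 15
32.3 [0.4713 0.0991 0.2126] [-0.0424  0.5682  0.4144]
```

The pliers are standing on the mat with wide margins (foot rear x≈0.394, sleeve at (0.473,-0.258)). The other objects have not moved and the stud is shut.

```bash
python3 -c "
from bench import job_done;print(job_done())"
```

```text
the job is handed in; nothing more can be done
None
```

The job is handed in at about 32 s: the stud clicked at about 23 mm of travel, was pressed until the jaws firmed up (peak reading 20.2 N, about 16–17 N after finger friction, so near but under the crush limit), and the pliers stand back on the mat with the whole foot on it.

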